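# Open the damp box whose catch may be on

### The arm

A 7-joint arm with a two-finger parallel gripper is mounted at the origin on the work surface. World frame = base frame: x ahead of the robot, y to its left, z up, the work surface at z = 0. Lengths are in m, angles in rad, forces in N, time in s.
With the tool pointing down it reaches from about 0.4 to 0.85 m from the base axis. Payload 4.4 kg.
Tool frame: the origin (TCP) lies on the centre line of the jaws, within the pads' length; the fingertips stand 22 mm ahead of it and the grasp point (between the pads) lies 3 mm ahead of it (r.finger_overhang is the distance from the TCP to the fingertips, in m); z points along the fingers, y is the line along which they close (so a half turn about z gives the same grasp; the last joint's range is limited). The gripper opens to 94 mm and grips with 3 to 60 N. Pads are 16 mm wide; open, the fingers measure 119 mm over their backs; the gripper's body (75 mm by 177 mm) begins 78 mm behind the grasp point.
Start: joints at [-1.304, 0.628, 0.038, 1.517, -0.027, 0.996, -0.02], TCP at [0.212, 0.614, 0.193] pointing down, gripper open.
Joint ranges: [-3.06, 3.06], [-0.37, 2.12], [-1.25, 1.32], [0.18, 2.47], [-1.1, 4.24], [0.23, 1.98], [-2.94, 2.94]. Speed limits (rad/s): [2.57, 2.57, 3.14, 3.14, 3.14, 3.14, 3.14].

### API

Orientations are given as a rotation vector (axis times angle).
In Python, from cell import status, vision, ticket, r gives the robot as it stands.
- The arm moves only by the tool move_arm, never from a script. Its argument "series" is a list that holds one entry, the list of rows, each a list of 7 numbers: the opening, from -1 (shut) to 1 (fully open), then the shift along the tool's x, y, z in mm, then the turn, a rotation vector about the tool's x, y, z in rad. A call has 1 to 10 rows; each row is the pose to reach, as a shift and turn from the pose commanded when the call began, along the tool's axes at that moment; what a row does not reach only later rows make up. A row lasts 1/10 s, in which the tool goes at most 50 mm and 8.59 degrees, less where a joint would pass 70% of its speed; a pose out of reach is approached as far as the arm can. A call with a gripper value outside its range is refused whole. The fingers move at their own pace and stop on an object; the grip force is fixed at half the most. Time passes only in rows, so rows that repeat a pose let the fingers close. It gives the time, the measured TCP pose, the force, the opening and the grip force at its end, in the units of the state.
- status.read_state(): the state, without advancing time (a new reading comes with each control period).
- vision.capture(name): name is "side" or "top"; returns a dict with "color" (480x640x3 uint8, blue, green, red), "mtx" (3x3 intrinsics, pixels), "eye" and "orientation" of the camera in the world. Camera axes: x right, y down, z forward; pixel columns grow to the right and rows downward; lengths in m; the calibration is good to about 2 mm. A picture is of the moment at which its call begins. There is no depth.
- ticket.sign_off(): hands the job in; it is judged then, once.
The state is a dict: "t": time; "joint_pos": joint angles; "joint_velocities": joint speeds; "tau": joint torques, N m; "position": TCP position; "eef_rot": TCP orientation; "contact_force": force on the tool from outside, world axes, zero at the start; "ft_torque": the same for the moment, N m; "opening": finger opening in m; "grip_force": force on a finger pad.
Only numpy, scipy, OpenCV 4.12 (cv2) and the standard library are available. Lean on these libraries where they do the work, as an engineer would, in place of code of your own. Each camera call takes 0.05 s, during which the arm holds its last target. There are 200 camera calls.

### The job

Open the potter's damp box: slide its green lid all the way back under the plywood deck, and let go. A hidden catch under the black knob may or may not be holding the lid, and nothing shows which until you try to slide it; if it holds, easing the lid closed again and giving the knob a quarter turn either way frees it.

Things in the scene. Friction and masses are not known exactly. Their poses are not given: they have to be found in the camera images.
- damp_box: White box 180 x 340 x 80 mm (x, y, z), fixed; origin under its centre, z up. Its +y half has a fixed plywood deck, top 108 mm above the bench, with the black knob mid-deck and a flat brass vent cap (no use here). Its -y half has a green lid, face 89 mm above the bench, that slides to the box's +y under the deck. Side rails, 10 mm wide, tops 100 mm above the bench.
- lid_part (a joint): Travel of the green lid, m: 0 closed, 0.11 fully open (hard stop), growing along the box's +y. Starts at 0 to 0.01. About 2 N of friction; it stays where left. Catch on: it stops hard at 0.035 or less. Catch off: nothing stops it before 0.11.
- lid_handle (a point): Top centre of the lid's pale wooden handle, an upright rib 80 mm (box x) x 14 mm (box y), 40 mm high over the lid's face; top 129 mm above the bench. Axes as the box's. On the box's centre line, 148 mm to -y of its origin when closed, 38 mm when open (deck edge is at y = 0).
- knob_top (a point): Top centre of the plain round black knob, 40 mm across, 26 mm high, top 137 mm above the bench, on the box's centre line 70 mm to +y of its origin. It turns freely either way from any start (0.01 N m, no stops met); no mark shows its angle, unknown at the start. A bar hidden below it holds the lid when crosswise. From wherever it holds the lid, a quarter turn (within 10 degrees) frees it.

How it is judged:
By the outcome, as a careful person would: the job done as asked, in the order asked, and still so for the second after the job is handed in, with the robot touching nothing.
It also fails if it takes over 67 s, if anything falls off the work surface, if the arm or the gripper's body presses on something with over 40 N, if the wrist force passes 120 N, or if a joint passes its speed limit or range.

## Working session

There is one attempt and no reset: what is moved stays moved. The work goes in short steps, Python scripts to look and compute and a tool call to move; the robot and the scene stay as the last step left them, time stands still between calls to the robot, and variables do not carry over. Pictures are saved under pics/ and viewed, at most 10 in all, crops included, and the job is handed in when it is done.

Besides the shell and the picture viewer there is one more tool, called after ">>>" as a command line: name --argument value ..., lists and objects as JSON in quotes. move_arm: Moves the arm, as the interface text tells. Its arguments: {"type":"object","properties":{"series":{"type":"array"}},"required":["series"]}

```bash
mkdir -p pics; ls
python3 - <<'E'
from cell import status, vision, ticket, r
import cv2
s=status.read_state(); print(s)
for n in("top","side"):
    d=vision.capture(n); cv2.imwrite(f"pics/{n}0.png",d["color"]); print(n,d["mtx"],d["eye"],d["orientation"])
E
```

```text
pics
{'t': 0.0, 'joint_pos': array([-1.30378295,  0.62934452,  0.03848122,  1.51833495, -0.02696377,
        0.996319  , -0.02003072]), 'joint_velocities': array([-0.00118573,  0.00062318,  0.00021365, -0.00083686, -0.00038142,
       -0.00056003,  0.00014333]), 'tau': array([-1.43274883e-04, -5.49744415e+01,  1.14321996e+00, -1.86628836e+01,
       -5.22160332e-02,  2.39583448e-02,  1.64160133e-04]), 'position': array([0.21213963, 0.61368176, 0.19176651]), 'eef_rot': array([-5.20398468e-01, -3.09795106e+00,  2.94090511e-03]), 'contact_force': array([-0.57547423,  0.15889565, -0.32139962]), 'ft_torque': array([-0.02610217,  0.00367072, -0.01007168]), 'grip_force': 0.0, 'opening': 0.09369983141201015}
top [[468.45894163   0.         325.68109254]
 [  0.         468.45894163 232.20012612]
 [  0.           0.           1.        ]] [0.45368891 0.00635132 0.76257893] [-2.17830697  2.13071402 -0.22011079]
side [[601.02775271   0.         317.42275453]
 [  0.         601.02775271 249.79858515]
 [  0.           0.           1.        ]] [0.24636632 0.60125566 0.48580802] [-0.60947543  2.45124299 -1.44021693]
```

View pics/top0.png

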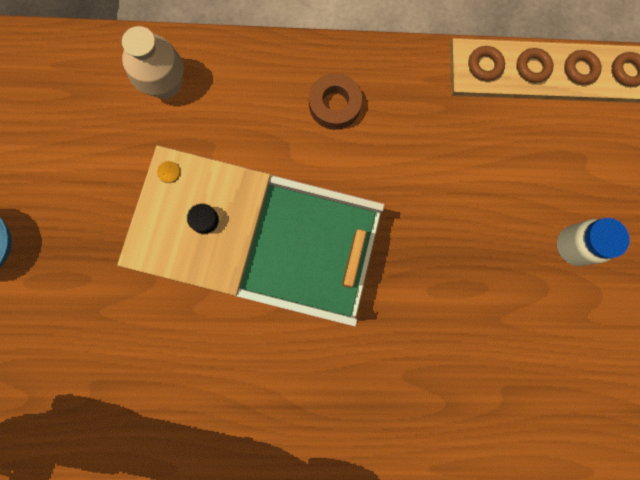

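View pics/side0.png

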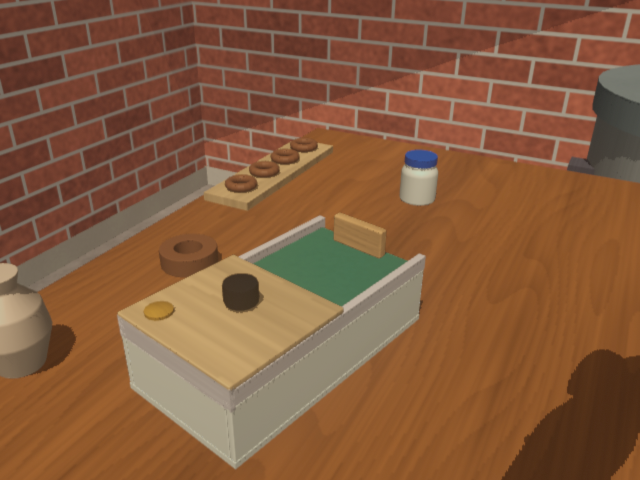

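The top view shows the knob at about (203,217), the handle at about (355,258), and deck corners at (157,147), (119,265), (238,294) and (270,177). The side view has the knob at (241,292) and the handle at (359,235). The lid looks closed.

```bash
cat > h.py <<'E'
import numpy as np, cv2
from scipy.spatial.transform import Rotation as R
from cell import status, vision
def ray(d,uv,z):
    v=R.from_rotvec(d["orientation"]).as_matrix()@np.linalg.inv(d["mtx"])@[uv[0],uv[1],1]
    return d["eye"]+v*(z-d["eye"][2])/v[2]
def px(d,p):
    q=d["mtx"]@R.from_rotvec(d["orientation"]).as_matrix().T@(np.array(p)-d["eye"]); return q[:2]/q[2]
def blob(m,near=None):
    c,_=cv2.findContours(m.astype(np.uint8),cv2.RETR_EXTERNAL,cv2.CHAIN_APPROX_NONE)
    return max(c,key=cv2.contourArea)
E
python3 - <<'E'
from h import *
d=vision.capture("top"); hsv=cv2.cvtColor(d["color"],cv2.COLOR_BGR2HSV); H,S,V=cv2.split(hsv)
roi=np.zeros(H.shape,bool); roi[190:245,180:230]=1
c=blob((V<60)&roi); print("knob px",cv2.minEnclosingCircle(c))
(u,v),rr=cv2.minEnclosingCircle(c)
print("knob",ray(d,(u,v),.137), "at .124",ray(d,(u,v),.124))
for n,p in dict(a=(157,147),b=(119,265),c=(238,294),d=(270,177)).items(): print(n,ray(d,p,.108))
P=[ray(d,p,.108) for p in[(157,147),(119,265),(238,294),(270,177)]]
print("deck centre",np.mean(P,0),"sizes",[np.linalg.norm(P[i]-P[(i+1)%4]) for i in range(4)])
ax=(P[0]+P[1]-P[2]-P[3])[:2]; print("yaw of box y",np.degrees(np.arctan2(ax[1],ax[0])))
ax2=(P[0]+P[3]-P[1]-P[2])[:2]; print("yaw of box x",np.degrees(np.arctan2(ax2[1],ax2[0])))
# handle
roi[:]=0; roi[220:295,340:372]=1
m=(H>8)&(H<25)&(S>80)&(V>120)&roi; c=blob(m); rc=cv2.minAreaRect(c); print("handle",rc)
bp=cv2.boxPoints(rc); print([ray(d,p,.129)[:2].round(4) for p in bp], ray(d,rc[0],.129))
# side
e=vision.capture("side"); hs=cv2.split(cv2.cvtColor(e["color"],cv2.COLOR_BGR2HSV)); roi[:]=0; roi[265:320,210:275]=1
c=blob((hs[2]<60)&roi); b=cv2.boundingRect(c); print("side knob bb",b)
k=ray(d,(u,v),.137); print("proj",px(e,k))
E
```

```text
knob px ((202.5, 219.0), 15.692455291748047)
knob [0.57075785 0.14798205 0.137     ] at .124 [0.57319063 0.15092525 0.124     ]
a [0.67972562 0.2256919  0.108     ]
b [0.50880494 0.26425933 0.108     ]
c [0.47251725 0.09981425 0.108     ]
d [0.64016044 0.06226748 0.108     ]
deck centre [0.57530206 0.16300824 0.108     ] sizes [np.float64(0.1752179383985016), np.float64(0.1684012559995064), np.float64(0.17179639057098958), np.float64(0.168145603098766)]
yaw of box y 76.97375230088414
yaw of box x -12.670288501578467
handle ((354.117919921875, 257.5151672363281), (10.504514694213867, 57.72230529785156), 13.671306610107422)
[array([ 0.4877, -0.0421]), array([ 0.5649, -0.06  ]), array([ 0.5618, -0.0741]), array([ 0.4846, -0.056 ])] [ 0.52435131 -0.05795436  0.129     ]
side knob bb (256, 286, 1, 1)
proj [243.05431527 281.02673244]
```

```bash
cat >> h.py <<'E'
def go(p,yaw=77.1):
    "tool-frame shift (mm) and turn to reach p with tool y along yaw, pointing down"
    s=status.read_state(); T=R.from_rotvec(s["eef_rot"])
    a=np.radians(yaw); y=np.array([np.cos(a),np.sin(a),0]); z=np.array([0,0,-1.])
    G=R.from_matrix(np.c_[np.cross(y,z),y,z])
    print("t",s["t"],"shift",(T.inv().apply(np.array(p)-s["position"])*1e3).round(1),"turn",(T.inv()*G).as_rotvec().round(4),
      "pos",s["position"].round(4),"F",s["contact_force"].round(1),"j7",s["joint_pos"][6].round(2))
E
python3 -c "
from h import *
go([.5,.25,.23]); go([.5245,-.058,.23]); go([.5245,-.058,.134])"
```

```text
t 0.2 shift [-390.9 -250.   -37.6] turn [-0.0012 -0.     -0.1076] pos [0.2122 0.6139 0.1921] F [1.2 1.  0.1] j7 -0.02
t 0.2 shift [-514.7 -533.1  -37.2] turn [-0.0012 -0.     -0.1076] pos [0.2122 0.6139 0.1921] F [1.2 1.  0.1] j7 -0.02
t 0.2 shift [-514.7 -533.    58.8] turn [-0.0012 -0.     -0.1076] pos [0.2122 0.6139 0.1921] F [1.2 1.  0.1] j7 -0.02
```

>>> move_arm --series '[[[1, -20, -13, -15, 0, 0, -0.01], [1, -60, -38, -37, 0, 0, -0.02], [1, -105, -67, -37, 0, 0, -0.04], [1, -150, -96, -37, 0, 0, -0.05], [1, -195, -125, -37, 0, 0, -0.07], [1, -240, -154, -37, 0, 0, -0.08], [1, -285, -182, -37, 0, 0, -0.1], [1, -330, -211, -37, 0, 0, -0.108], [1, -370, -237, -37, 0, 0, -0.108], [1, -391, -250, -37, 0, 0, -0.108]]]'

```text
t: 1.2
position: [0.5015, 0.2478, 0.2297]
eef_rot: [0.354, 3.121, -0.001]
contact_force: [-0.3, 0.4, 0.2]
opening: 0.094
grip_force: 0.0
```

```bash
python3 -c "
from h import *
go([.5245,-.058,.23]); go([.5245,-.058,.134])"
```

```text
t 1.2 shift [-9.090e+01 -2.929e+02 -1.000e-01] turn [-0.0003  0.0003 -0.0008] pos [0.5015 0.2478 0.2297] F [-0.3  0.4  0.2] j7 0.86
t 1.2 shift [ -90.9 -292.9   95.9] turn [-0.0003  0.0003 -0.0008] pos [0.5015 0.2478 0.2297] F [-0.3  0.4  0.2] j7 0.86
```

>>> move_arm --series '[[[1, -10, -30, 0, 0, 0, 0], [1, -23, -75, 0, 0, 0, 0], [1, -37, -120, 0, 0, 0, 0], [1, -51, -165, 0, 0, 0, 0], [1, -65, -210, 0, 0, 0, 0], [1, -79, -255, 0, 0, 0, 0], [1, -88, -283, 0, 0, 0, 0], [1, -91, -293, 20, 0, 0, 0], [1, -91, -293, 40, 0, 0, 0], [1, -91, -293, 40, 0, 0, 0]]]'

```text
t: 2.2
position: [0.5215, -0.0559, 0.1876]
eef_rot: [-0.354, -3.116, 0.0]
contact_force: [0.1, 0.7, -1.0]
opening: 0.0942
grip_force: 0.0
```

Run:
```python
from h import *
go([.5245,-.058,.134])
e=vision.capture("side"); cv2.imwrite("pics/s1.png",e["color"][100:400,200:600])
```

```text
t 2.2 shift [-3.7 -1.3 53.5] turn [-0.0008 -0.0051 -0.0008] pos [ 0.5215 -0.0559  0.1876] F [ 0.1  0.7 -1. ] j7 1.46
```

View pics/s1.png

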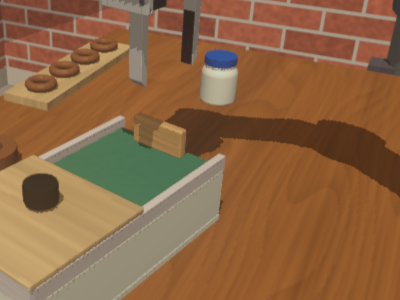

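The crop shows the two fingers above the handle, at about (138,60) and (190,30), with the handle at (160,135). I'll go down and close on it.

>>> move_arm --series '[[[1, -1, 0, 15, 0, 0, 0], [1, -2, -1, 35, 0, 0, 0], [1, -2, -1, 53, 0, 0, 0], [1, -2, -1, 53, 0, 0, 0], [-1, -2, -1, 53, 0, 0, 0], [-1, -2, -1, 53, 0, 0, 0], [-1, -2, -1, 53, 0, 0, 0], [-1, -2, -1, 53, 0, 0, 0], [-1, -2, -1, 53, 0, 0, 0], [-1, -2, -1, 53, 0, 0, 0]]]'

```text
t: 3.25
position: [0.5254, -0.057, 0.1369]
eef_rot: [0.352, 3.121, 0.0]
contact_force: [0.1, -0.3, -0.1]
opening: 0.0494
grip_force: 0.0
```

```bash
python3 -c "
from h import *
go([.5245,-.058,.134])"
```

```text
t 3.25 shift [ 0.7 -1.1  2.9] turn [0.0001 0.0003 0.0003] pos [ 0.5254 -0.057   0.1369] F [ 0.1 -0.3 -0.1] j7 1.47
```

>>> move_arm --series '[[[-1, 0, 0, 3, 0, 0, 0], [-1, 0, 0, 3, 0, 0, 0], [-1, 0, 0, 3, 0, 0, 0], [-1, 0, 0, 3, 0, 0, 0], [-1, 0, 0, 3, 0, 0, 0], [-1, 0, 0, 3, 0, 0, 0], [-1, 0, 0, 3, 0, 0, 0], [-1, 0, 0, 3, 0, 0, 0]]]'

```text
t: 4.05
position: [0.5253, -0.057, 0.1337]
eef_rot: [-0.352, -3.122, -0.0]
contact_force: [0.5, 0.0, 0.2]
opening: 0.0005
grip_force: 0.0
```

Run:
```python
from h import *
e=vision.capture("side");d=vision.capture("top")
s=status.read_state(); p=s["position"].copy(); print(p,s["opening"],s["grip_force"]); p[2]-=.022
print("tip px side",px(e,p),"top",px(d,p))
a=cv2.resize(e["color"][150:300,280:480],None,fx=2,fy=2); b=cv2.resize(d["color"][150:340,250:450],(400,380))
im=np.zeros((380,800,3),np.uint8); im[:300,:400]=a; im[:,400:]=b; cv2.imwrite("pics/c2.png",im)
```

```text
[ 0.52532227 -0.05698645  0.13367087] 0.0005143064876222828 0.0
tip px side [358.03223568 233.80369238] top [352.1708989 258.1537837]
```

View pics/c2.png

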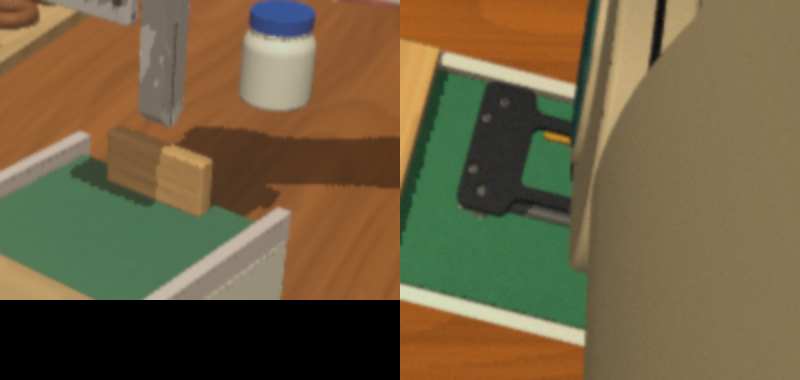

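The fingers closed on nothing. The tips appear at side pixel (366,210), but the reported pose puts them at (358,234). The handle's top is where I expected, at (362,221). I'll check the overhang and work out the tip's offset.

Run:
```python
from h import *
from cell import r
print("overhang",r.finger_overhang,[a for a in dir(r) if a[0]!='_'])
e=vision.capture("side")
yd=np.array([.223,.975,0]); 
p=np.array([.5253,-.057,.1337])
print("handle top proj",px(e,[.5245,-.058,.129]))
for z in(.112,.12,.13,.14,.15): print(z,ray(e,(366,210),z).round(4))
q=np.array([.5215,-.0559,.1656])
for dz in(0,.02,.03):
  print(dz,[px(e,q+[0,0,dz]+s*.053*yd).round(0) for s in(-1,0,1)])
```

```text
overhang 0.022 ['PlanningError', 'finger_overhang']
handle top proj [359.46711494 222.05588676]
0.112 [ 0.5454 -0.1295  0.112 ]
0.12 [ 0.539  -0.1139  0.12  ]
0.13 [ 0.531  -0.0943  0.13  ]
0.14 [ 0.523  -0.0748  0.14  ]
0.15 [ 0.515  -0.0552  0.15  ]
0 [array([386., 186.]), array([362., 198.]), array([336., 211.])]
0.02 [array([387., 172.]), array([363., 183.]), array([337., 196.])]
0.03 [array([387., 165.]), array([363., 176.]), array([337., 189.])]
```

>>> move_arm --series '[[[1, 0, 0, 0, 0, 0, 0], [1, 0, 0, 0, 0, 0, 0], [1, 0, 0, 0, 0, 0, 0], [1, 0, 0, 0, 0, 0, 0], [1, 0, 0, 0, 0, 0, 0], [1, 0, 0, 0, 0, 0, 0], [1, 0, 0, 5, 0, 0, 0], [1, 0, 0, 10, 0, 0, 0], [1, 0, 0, 10, 0, 0, 0]]]'

```text
t: 5.1
position: [0.5246, -0.0569, 0.1227]
eef_rot: [-0.352, -3.12, 0.0]
contact_force: [-0.3, -0.4, -0.4]
opening: 0.0692
grip_force: 0.0
```

Run:
```python
from h import *
e=vision.capture("side");d=vision.capture("top")
s=status.read_state(); p=s["position"].copy(); print(p,s["opening"],s["contact_force"]); p[2]-=.022
a=cv2.resize(e["color"][130:280,280:480],None,fx=2,fy=2); b=cv2.resize(d["color"][150:340,250:450],(400,380))
im=np.zeros((380,800,3),np.uint8); im[:300,:400]=a; im[:,400:]=b; cv2.imwrite("pics/c3.png",im)
```

```text
[ 0.52507045 -0.05700018  0.12332002] 0.07675117178432359 [-1.17166088 -0.25443147  1.2411891 ]
```

View pics/c3.png

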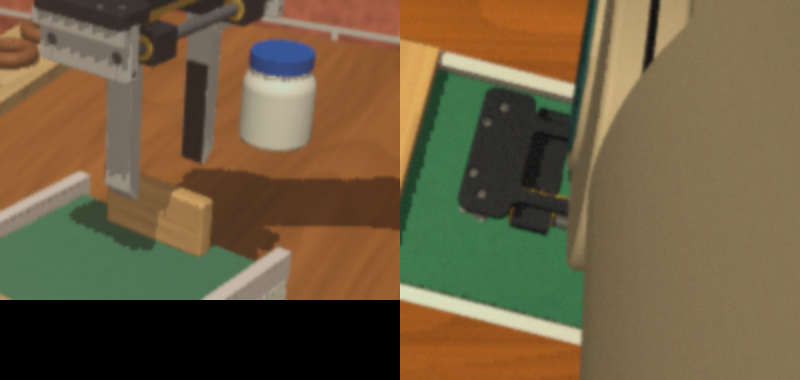

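Both fingers straddle the handle, with tips at about (342,227) and (380,210) in full side pixels. Their height is about 0.134 against a reported 0.101, so the fingertips sit about 33 mm higher than stated. I'll go 25 mm lower, watching the force, and then close.

>>> move_arm --series '[[[1, 0, 0, 6, 0, 0, 0], [1, 0, 0, 12, 0, 0, 0], [1, 0, 0, 18, 0, 0, 0], [1, 0, 0, 24, 0, 0, 0], [1, 0, 0, 25, 0, 0, 0], [-1, 0, 0, 25, 0, 0, 0], [-1, 0, 0, 25, 0, 0, 0]]]'

```text
t: 5.9
position: [0.5255, -0.057, 0.0987]
eef_rot: [0.352, 3.122, 0.0]
contact_force: [-0.2, 0.7, 0.5]
opening: 0.0816
grip_force: 0.0
```

>>> move_arm --series '[[[-1, 0, 0, 0, 0, 0, 0], [-1, 0, 0, 0, 0, 0, 0], [-1, 0, 0, 0, 0, 0, 0], [-1, 0, 0, 0, 0, 0, 0], [-1, 0, 0, 0, 0, 0, 0], [-1, 0, 0, 0, 0, 0, 0], [-1, 0, 0, 0, 0, 0, 0], [-1, 0, 0, 0, 0, 0, 0]]]'

```text
t: 6.7
position: [0.5253, -0.0572, 0.0987]
eef_rot: [-0.352, -3.122, 0.0]
contact_force: [-0.1, -2.3, -0.3]
opening: 0.0173
grip_force: 0.9
```

>>> move_arm --series '[[[-1, 0, 0, 0, 0, 0, 0], [-1, 0, 0, 0, 0, 0, 0], [-1, 0, 3, 0, 0, 0, 0], [-1, 0, 6, 0, 0, 0, 0], [-1, 0, 9, 0, 0, 0, 0], [-1, 0, 12, 0, 0, 0, 0], [-1, 0, 15, 0, 0, 0, 0]]]'

```text
t: 7.4
position: [0.5288, -0.0421, 0.0986]
eef_rot: [0.352, 3.122, -0.0]
contact_force: [-0.6, -3.2, 0.2]
opening: 0.0138
grip_force: 30.0
```

>>> move_arm --series '[[[-1, 0, 2, 0, 0, 0, 0], [-1, 0, 4, 0, 0, 0, 0], [-1, 0, 6, 0, 0, 0, 0], [-1, 0, 8, 0, 0, 0, 0]]]'

```text
t: 7.8
position: [0.5305, -0.0347, 0.0987]
eef_rot: [-0.353, -3.122, 0.0]
contact_force: [0.2, -2.3, -0.7]
opening: 0.0137
grip_force: 30.0
```

>>> move_arm --series '[[[-1, 0, 2, 0, 0, 0, 0], [-1, 0, 4, 0, 0, 0, 0], [-1, 0, 6, 0, 0, 0, 0], [-1, 0, 8, 0, 0, 0, 0]]]'

```text
t: 8.2
position: [0.5311, -0.0317, 0.0986]
eef_rot: [-0.356, -3.12, 0.009]
contact_force: [-3.3, -16.1, 1.9]
opening: 0.0133
grip_force: 30.0
```

The lid stopped hard after about 26 mm, at roughly 33 mm of travel, so the catch is on. I'll ease it closed.

>>> move_arm --series '[[[-1, 0, -4, 0, 0, 0, 0], [-1, 0, -8, 0, 0, 0, 0], [-1, 0, -12, 0, 0, 0, 0], [-1, 0, -16, 0, 0, 0, 0], [-1, 0, -20, 0, 0, 0, 0], [-1, 0, -24, 0, 0, 0, 0], [-1, 0, -28, 0, 0, 0, 0], [-1, 0, -31, 0, 0, 0, 0], [-1, 0, -34, 0, 0, 0, 0]]]'

```text
t: 9.1
position: [0.5245, -0.0602, 0.0986]
eef_rot: [-0.353, -3.122, -0.0]
contact_force: [0.9, 2.6, -2.0]
opening: 0.0139
grip_force: 30.0
```

>>> move_arm --series '[[[-1, 0, -1, 0, 0, 0, 0], [-1, 0, -2, 0, 0, 0, 0], [-1, 0, -3, 0, 0, 0, 0], [-1, 0, -4, 0, 0, 0, 0]]]'

```text
t: 9.5
position: [0.5241, -0.0621, 0.0987]
eef_rot: [0.351, 3.122, 0.003]
contact_force: [2.1, 6.3, -1.6]
opening: 0.0135
grip_force: 30.0
```

>>> move_arm --series '[[[1, 0, 2, 0, 0, 0, 0], [1, 0, 2, 0, 0, 0, 0], [1, 0, 2, 0, 0, 0, 0], [1, 0, 2, 0, 0, 0, 0], [1, 0, 2, -20, 0, 0, 0], [1, 0, 2, -60, 0, 0, 0], [1, 0, 2, -70, 0, 0, 0], [1, 0, 2, -70, 0, 0, 0]]]'

```text
t: 10.3
position: [0.5254, -0.0623, 0.1702]
eef_rot: [0.353, 3.118, -0.0]
contact_force: [0.9, -0.1, -0.0]
opening: 0.0743
grip_force: 0.0
```

```bash
python3 -c "
from h import *
go([.572,.1495,.17]);go([.572,.1495,.104])"
```

```text
t 10.3 shift [  1.9 216.9   0.3] turn [ 0.0004  0.0037 -0.0001] pos [ 0.5254 -0.0623  0.1702] F [ 0.9 -0.1 -0. ] j7 1.47
t 10.3 shift [  2.1 216.8  66.3] turn [ 0.0004  0.0037 -0.0001] pos [ 0.5254 -0.0623  0.1702] F [ 0.9 -0.1 -0. ] j7 1.47
```

>>> move_arm --series '[[[1, 0, 20, 0, 0, 0, 0], [1, 0, 60, 0, 0, 0, 0], [1, 1, 105, 0, 0, 0, 0], [1, 1, 150, 0, 0, 0, 0], [1, 2, 195, 0, 0, 0, 0], [1, 2, 217, 0, 0, 0, 0], [1, 2, 217, 15, 0, 0, 0], [1, 2, 217, 30, 0, 0, 0], [1, 2, 217, 30, 0, 0, 0]]]'

```text
t: 11.2
position: [0.5679, 0.1495, 0.1352]
eef_rot: [-0.351, -3.116, 0.005]
contact_force: [-0.2, -0.8, 0.9]
opening: 0.0941
grip_force: 0.0
```

Run:
```python
from h import *
go([.572,.1495,.104])
e=vision.capture("side");d=vision.capture("top")
a=cv2.resize(e["color"][150:350,140:340],(400,400)); b=cv2.resize(d["color"][120:320,100:300],(400,400))
cv2.imwrite("pics/k1.png",np.hstack([a,b]))
```

```text
t 11.2 shift [-4.2  1.  31.2] turn [-0.0036 -0.0059  0.0008] pos [0.5679 0.1495 0.1352] F [-0.2 -0.8  0.9] j7 1.11
```

View pics/k1.png

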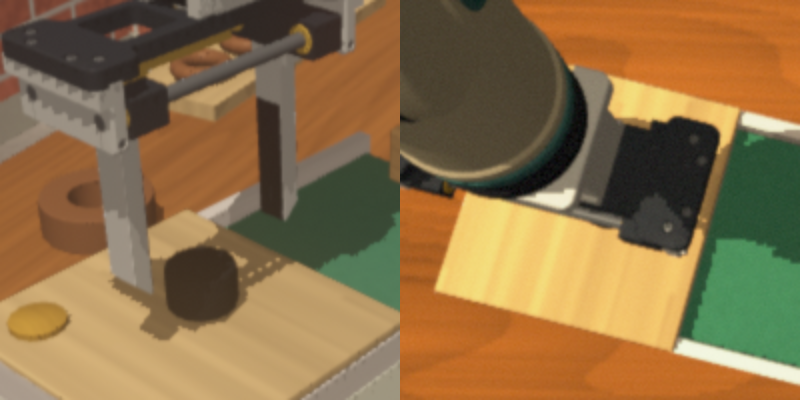

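The near fingertip is at about (205,292) and the far one at (280,257), in full side pixels. Their midpoint (242,275) sits just above the knob top at (241,281), so the gripper is centred.

>>> move_arm --series '[[[1, 0, 0, 10, 0, 0, 0], [1, 0, 0, 20, 0, 0, 0], [1, 0, 0, 30, 0, 0, 0], [1, 0, 0, 30, 0, 0, 0], [-1, 0, 0, 30, 0, 0, 0], [-1, 0, 0, 30, 0, 0, 0], [-1, 0, 0, 30, 0, 0, 0], [-1, 0, 0, 30, 0, 0, 0], [-1, 0, 0, 30, 0, 0, 0], [-1, 0, 0, 30, 0, 0, 0]]]'

```text
t: 12.3
position: [0.5707, 0.1502, 0.1088]
eef_rot: [0.352, 3.122, 0.0]
contact_force: [0.3, -0.3, 0.3]
opening: 0.0497
grip_force: 0.0
```

>>> move_arm --series '[[[-1, 0, 0, 0, 0, 0, 0], [-1, 0, 0, 0, 0, 0, 0], [-1, 0, 0, 0, 0, 0, 0], [-1, 0, 0, 0, 0, 0, -0.1]]]'

```text
t: 12.7
position: [0.5707, 0.1504, 0.1088]
eef_rot: [0.192, 3.135, -0.0]
contact_force: [0.8, 0.6, 1.0]
opening: 0.0392
grip_force: 30.0
```

```bash
python3 -c "
from h import *
go([.572,.1495,.104])"
```

```text
t 12.7 shift [-1.4 -0.8  4.8] turn [-0.      0.0004  0.1026] pos [0.5707 0.1504 0.1088] F [0.8 0.6 1. ] j7 1.19
```

>>> move_arm --series '[[[-1, 0, 0, 0, 0, 0, 0.08], [-1, 0, 0, 0, 0, 0, 0.18], [-1, 0, 0, 0, 0, 0, 0.28], [-1, 0, 0, 0, 0, 0, 0.38], [-1, 0, 0, 0, 0, 0, 0.48], [-1, 0, 0, 0, 0, 0, 0.58], [-1, 0, 0, 0, 0, 0, 0.68], [-1, 0, 0, 0, 0, 0, 0.78], [-1, 0, 0, 0, 0, 0, 0.88], [-1, 0, 0, 0, 0, 0, 0.88]]]'

```text
t: 13.7
position: [0.5726, 0.1533, 0.1088]
eef_rot: [1.512, 2.751, 0.007]
contact_force: [3.9, 5.3, -3.4]
opening: 0.0392
grip_force: 30.0
```

>>> move_arm --series '[[[-1, 0, 0, 0, 0, 0, 0.1], [-1, 0, 0, 0, 0, 0, 0.2], [-1, 0, 0, 0, 0, 0, 0.3], [-1, 0, 0, 0, 0, 0, 0.4], [-1, 0, 0, 0, 0, 0, 0.5], [-1, 0, 0, 0, 0, 0, 0.6], [-1, 0, 0, 0, 0, 0, 0.7], [-1, 0, 0, 0, 0, 0, 0.79], [-1, 0, 0, 0, 0, 0, 0.79], [-1, 0, 0, 0, 0, 0, 0.79]]]'

```text
t: 14.7
position: [0.5755, 0.1537, 0.1089]
eef_rot: [2.452, 1.959, 0.015]
contact_force: [10.0, 6.9, -9.5]
opening: 0.0393
grip_force: 30.0
```

```bash
python3 -c "
from h import *
go([.572,.1495,.17],77.1-90)"
```

```text
t 14.7 shift [ -4.6  -2.  -61.1] turn [ 0.0085 -0.0054  0.0029] pos [0.5755 0.1537 0.1089] F [10.   6.9 -9.5] j7 -0.08
```

>>> move_arm --series '[[[1, 0, 0, 0, 0, 0, 0], [1, 0, 0, 0, 0, 0, 0], [1, 0, 0, 0, 0, 0, 0], [1, 0, 0, 0, 0, 0, 0], [1, 0, 0, -20, 0, 0, 0], [1, 0, 0, -45, 0, 0, 0], [1, 0, 0, -61, 0, 0, 0], [1, 0, 0, -61, 0, 0, 0]]]'

```text
t: 15.5
position: [0.572, 0.15, 0.1717]
eef_rot: [2.455, 1.958, 0.006]
contact_force: [0.5, 0.2, -0.6]
opening: 0.0935
grip_force: 0.0
```

```bash
python3 -c "
from h import *
go([.5245,-.063,.17])"
```

```text
t 15.5 shift [-218.2    1.1    1.3] turn [ 4.10e-03  1.20e-03 -1.57e+00] pos [0.572  0.15   0.1717] F [ 0.5  0.2 -0.6] j7 -0.12
```

>>> move_arm --series '[[[1, -15, 0, 0, 0, 0, -0.1], [1, -40, 0, 0, 0, 0, -0.24], [1, -65, 0, 0, 0, 0, -0.38], [1, -90, 0, 0, 0, 0, -0.52], [1, -115, 0, 0, 0, 0, -0.66], [1, -140, 0, 0, 0, 0, -0.8], [1, -165, 0, 0, 0, 0, -0.94], [1, -190, 1, 0, 0, 0, -1.08], [1, -210, 1, 0, 0, 0, -1.22], [1, -218, 1, 1, 0, 0, -1.36]]]'

```text
t: 16.5
position: [0.5216, -0.0652, 0.1678]
eef_rot: [-0.673, -3.067, 0.002]
contact_force: [-0.1, 0.5, -0.4]
opening: 0.0938
grip_force: 0.0
```

```bash
python3 -c "
from h import *
go([.5245,-.063,.17])"
```

```text
t 16.5 shift [-1.7  3.2 -2.2] turn [-0.0013 -0.0016 -0.2071] pos [ 0.5216 -0.0652  0.1678] F [-0.1  0.5 -0.4] j7 1.34
```

>>> move_arm --series '[[[1, 0, 0, 0, 0, 0, -0.1], [1, 0, 0, 0, 0, 0, -0.207], [1, 0, 0, 0, 0, 0, -0.207], [1, 0, 0, 0, 0, 0, -0.207]]]'

```text
t: 16.9
position: [0.5226, -0.0627, 0.168]
eef_rot: [-0.361, -3.119, -0.0]
contact_force: [-0.0, -0.4, -0.6]
opening: 0.0941
grip_force: 0.0
```

```bash
python3 -c "
from h import *
go([.5245,-.063,.0985])"
```

```text
t 16.9 shift [-2.1  0.1 69.5] turn [ 0.0001 -0.0014 -0.0054] pos [ 0.5226 -0.0627  0.168 ] F [-0.  -0.4 -0.6] j7 1.5
```

>>> move_arm --series '[[[1, -1, 0, 20, 0, 0, -0.005], [1, -1, 0, 45, 0, 0, -0.005], [1, -1, 0, 60, 0, 0, -0.005], [1, -1, 0, 69, 0, 0, -0.005], [1, -1, 0, 69, 0, 0, -0.005], [-1, -1, 0, 69, 0, 0, -0.005], [-1, -1, 0, 69, 0, 0, -0.005], [-1, -1, 0, 69, 0, 0, -0.005], [-1, -1, 0, 69, 0, 0, -0.005], [-1, -1, 0, 69, 0, 0, -0.005]]]'

```text
t: 17.9
position: [0.5244, -0.0629, 0.1]
eef_rot: [0.349, 3.121, 0.0]
contact_force: [-1.3, 1.4, 0.3]
opening: 0.0574
grip_force: 0.0
```

>>> move_arm --series '[[[-1, 0, 0, 0, 0, 0, 0], [-1, 0, 0, 0, 0, 0, 0], [-1, 0, 0, 0, 0, 0, 0], [-1, 0, 0, 0, 0, 0, 0], [-1, 0, 0, 0, 0, 0, 0], [-1, 0, 0, 0, 0, 0, 0]]]'

```text
t: 18.5
position: [0.5243, -0.062, 0.0996]
eef_rot: [0.349, 3.122, 0.002]
contact_force: [0.8, 2.1, -0.7]
opening: 0.0136
grip_force: 30.0
```

>>> move_arm --series '[[[-1, 0, 3, 0, 0, 0, 0], [-1, 0, 7, 0, 0, 0, 0], [-1, 0, 11, 0, 0, 0, 0], [-1, 0, 15, 0, 0, 0, 0], [-1, 0, 19, 0, 0, 0, 0], [-1, 0, 23, 0, 0, 0, 0], [-1, 0, 27, 0, 0, 0, 0], [-1, 0, 31, 0, 0, 0, 0], [-1, 0, 35, 0, 0, 0, 0], [-1, 0, 38, 0, 0, 0, 0]]]'

```text
t: 19.5
position: [0.5328, -0.0254, 0.0996]
eef_rot: [0.349, 3.122, 0.0]
contact_force: [0.6, -2.5, -0.2]
opening: 0.0138
grip_force: 30.0
```

It's past the catch point with only friction force, so the catch is off. I'll continue to the stop.

>>> move_arm --series '[[[-1, 0, 6, 0, 0, 0, 0], [-1, 0, 12, 0, 0, 0, 0], [-1, 0, 19, 0, 0, 0, 0], [-1, 0, 26, 0, 0, 0, 0], [-1, 0, 33, 0, 0, 0, 0], [-1, 0, 40, 0, 0, 0, 0], [-1, 0, 47, 0, 0, 0, 0], [-1, 0, 53, 0, 0, 0, 0], [-1, 0, 59, 0, 0, 0, 0], [-1, 0, 63, 0, 0, 0, 0]]]'

```text
t: 20.5
position: [0.547, 0.0363, 0.0997]
eef_rot: [0.349, 3.121, 0.0]
contact_force: [3.3, -3.6, -3.8]
opening: 0.0138
grip_force: 30.0
```

>>> move_arm --series '[[[-1, 0, 2, 0, 0, 0, 0], [-1, 0, 4, 0, 0, 0, 0], [-1, 0, 6, 0, 0, 0, 0], [-1, 0, 8, 0, 0, 0, 0], [-1, 0, 10, 0, 0, 0, 0], [-1, 0, 11, 0, 0, 0, 0]]]'

```text
t: 21.1
position: [0.549, 0.0451, 0.0997]
eef_rot: [0.35, 3.122, -0.002]
contact_force: [3.0, -6.3, -3.4]
opening: 0.0137
grip_force: 30.0
```

>>> move_arm --series '[[[-1, 0, 1, 0, 0, 0, 0], [-1, 0, 2, 0, 0, 0, 0], [-1, 0, 2, 0, 0, 0, 0], [-1, 0, 2, 0, 0, 0, 0]]]'

```text
t: 21.5
position: [0.549, 0.0451, 0.0997]
eef_rot: [-0.352, -3.121, 0.005]
contact_force: [3.5, -9.1, -3.7]
opening: 0.0137
grip_force: 30.0
```

>>> move_arm --series '[[[-0.4, 0, 0, 0, 0, 0, 0], [-0.4, 0, 0, 0, 0, 0, 0], [-0.4, 0, 0, 0, 0, 0, 0], [-0.4, 0, 0, 0, 0, 0, 0], [-0.4, 0, 0, -10, 0, 0, 0], [-0.4, 0, 0, -30, 0, 0, 0], [-0.4, 0, 0, -60, 0, 0, 0], [-0.4, 0, 0, -100, 0, 0, 0], [-0.4, 0, 0, -120, 0, 0, 0], [-0.4, 0, 0, -120, 0, 0, 0]]]'

```text
t: 22.5
position: [0.5516, 0.0487, 0.2235]
eef_rot: [0.348, 3.115, 0.003]
contact_force: [-0.2, 0.4, -1.0]
opening: 0.0281
grip_force: 0.0
```

Run:
```python
from h import *
go([.55,.045,.22])
e=vision.capture("side"); yd=np.array([.223,.975,0])
print("expected handle px",px(e,np.array([.5241,-.0635,.129])+.11*yd))
cv2.imwrite("pics/f.png",e["color"][150:400,150:450])
```

```text
t 22.5 shift [ 0.7 -3.9  3.4] turn [0.0028 0.0065 0.0025] pos [0.5516 0.0487 0.2235] F [-0.2  0.4 -1. ] j7 1.3
expected handle px [306.84878397 250.84298307]
```

View pics/f.png

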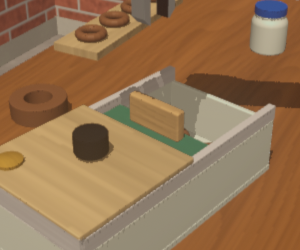

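The handle's top centre is at about crop (157,102), which is (307,252) in the full image and matches the fully open prediction (307,251). The gripper is clear of everything.

```bash
python3 -c "
from cell import ticket
print(ticket.sign_off())"
```

```text
the job is handed in; nothing more can be done
None
```

The lid is fully open against its stop and released: the catch was holding at about 33 mm, so I eased the lid closed, gave the knob a quarter turn, slid the lid home and handed the job in at about 22.5 s.

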